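# Turn on the hold-down and roll a shelf sign flat

## Robot

A 6-joint arm with a two-finger parallel gripper is mounted at the origin on the work surface. World frame = base frame: x ahead of the robot, y to its left, z up, the work surface at z = 0. Lengths are in m, angles in rad, forces in N, time in s.
With the tool pointing down it reaches from about 0.375 to 0.825 m from the base axis. Payload 5.5 kg.
Tool frame: the origin (TCP) lies on the centre line of the jaws, within the pads' length; the fingertips stand tip_reach ahead of it and the grasp point (between the pads) is the TCP (tip_reach is the distance from the TCP to the fingertips, in m); z points along the fingers, y is the line along which they close (so a half turn about z gives the same grasp; the last joint's range is limited). The gripper opens to 85 mm and grips with 20 to 120 N. Pads are 22 mm wide; open, the fingers measure 114 mm over their backs; the gripper's body (76 mm by 85 mm) begins 54 mm behind the grasp point. The pads swing forward as they close: fully open they stand 13 mm farther back than shut.
Start: joints at [1.341, 0.314, -0.047, 1.21, 0, 1.571], TCP at [0.137, 0.584, 0.25] pointing down, gripper open.
Joint ranges: [-2.67, 2.67], [-0.69, 1.73], [-1.03, 1.25], [-2.08, 2.16], [-1.42, 1.45], [-3.14, 3.14]. Speed limits (rad/s): [2.39, 2.39, 3.01, 3.14, 3.14, 3.14].

## Interface

Orientations are given as a rotation vector (axis times angle).
In Python, from plant import * gives the robot as it stands.
- The arm moves only by the tool jog_arm, never from a script. Its arguments are lists of equal length, an entry for each row: "grip": the opening, from 0 (shut) to 1 (fully open); "translation": the shift along the tool's x, y, z in cm, a list of three; "rotation": the turn, a rotation vector about the tool's x, y, z in rad, a list of three. In form: {"grip": [grip, ...], "translation": [[tx, ty, tz], ...], "rotation": [[ax, ay, az], ...]}. A call has 1 to 10 rows; each row is the pose to reach, as a shift and turn from the pose commanded when the call began, along the tool's axes at that moment; what a row does not reach only later rows make up. A row lasts 1/12 s, in which the tool goes at most 41.7 mm and 7.16 degrees, less where a joint would pass 70% of its speed; a pose out of reach is approached as far as the arm can. A call with a gripper value outside its range is refused whole. The fingers move at their own pace and stop on an object; the grip force is fixed at half the most. Time passes only in rows, so rows that repeat a pose let the fingers close. It gives the time, the measured TCP pose, the force, the opening and the grip force at its end, in the units of the state.
- state(): the state, without advancing time (a new reading comes with each control period).
- read_camera(name): name is "side" or "top"; returns (picture, depth): 400x640x3 uint8, red, green, blue; 400x640 float32, m along the optical axis (not along the pixel's ray), 0 where there is no reading.
- camera_info(name): a dict with "fovy" (degrees; the focal length in pixels is half the picture's height over the tangent of half this angle, whatever the lens; pixels are square), "cx", "cy" (the principal point, pixels), "distortion" ([k1, k2, p1, p2, k3] as OpenCV has them; the pictures are not rectified), "view" (4x4, takes a point from world to camera coordinates). Camera axes: x right, y down, z forward; pixel columns grow to the right and rows downward; lengths in m; the calibration is good to about 2 mm. A picture is of the moment at which its call begins. camera_info takes no time and is no camera call.
- close_job(): hands the job in; it is judged then, once.
The state is a dict: "t": time; "qpos": joint angles; "dq": joint speeds; "effort": joint torques, N m; "tcp_pos": TCP position; "eef_rot": TCP orientation; "force": force on the tool from outside, world axes, zero at the start; "torque": the same for the moment, N m; "width": opening from 0.0 (shut) to 1.0 (fully open); "gripper_force": force on a finger pad.
Only numpy, scipy, OpenCV 4.12 (cv2) and the standard library are available. Lean on these libraries where they do the work, as an engineer would, in place of code of your own. Each camera call takes 0.05 s, during which the arm holds its last target. There are 200 camera calls.

## Task

Switch on the bed's hold-down: push the knob in, turn it clockwise past its safety stop from the red dot to the green dot, and let it spring back out. Then take the roller from its stand and roll it along the middle of the pink sign in one pass, from the yellow-banded end to the plain end, drum across the sign, keeping it pressed down so that the bed sinks part of the way but never bottoms out. Put the roller back upright in its stand, let go of everything and leave the books, tape and mug alone.

Things in the scene. Friction and masses are not known exactly. Their poses are not given: they have to be found in the camera images.
- control_box: grey box 130 x 130 x 50 mm fixed to the bench, the knob on its top; origin at the centre of its underside, z up. Red dot (off) on its top 53 mm from the centre towards its -x; green dot (on) 1.2 rad further clockwise seen from above. It stands left or right of the bed.
- knob_grip (a point): point on the knob's axis where to grip: in the black bar-shaped handle (64 mm long, 18 mm wide, 36 mm high), 90 mm above the bench when the knob is out; 20 mm above the knob's round skirt (68 mm diameter, 12 mm above the box when out) and 16 mm below the bar's top. The point turns and sinks with the knob: its x axis runs along the bar, the white pointer line is at its -x end.
- knob (a joint): turn of the knob in rad, clockwise seen from above; 0 = pointer at the red dot (bar along the box's x axis), 1.2 = at the green dot, end stop 1.3. Starts between 0 and 0.2. With the knob out a hidden stop blocks it at about 0.33 (do not force it); pushed in more than 8 mm it passes below the stop, and is clear of it from 0.87 on, where it springs out again. Friction 0.03 N m.
- knob_press (a joint): how far the knob is pushed in (down), m; 0 out, 0.011 fully in. Spring: about 3 N at the start, 11 N fully in. Its skirt is 1 mm off the box when fully in.
- bed: mounting bed fixed to the bench: blue base 150 (x) x 270 (y) x 30 mm with a sprung aluminium platen 124 x 250 x 10 mm above it, top face 62 mm above the bench when free; origin at the centre of the base's underside, z up. The pink sign is stuck on the platen, 95 (x) x 220 (y) mm and as good as flat; a yellow band 16 mm wide marks its +y end.
- sign_mid (a point): middle of the sign's top face, 62 mm above the bench, sinks with the platen; y axis along the sign towards the yellow-banded end, x across it, z up.
- platen (a joint): how far the platen is pressed down, m; 0 free, 0.017 bottomed out. It stays level. It yields from about 3.5 N and gains 0.7 N per mm (9 N at 8 mm).
- roller: hand roller, 0.55 kg: black rubber drum 44 mm diameter, 100 mm long, its axle along the tool's x, free to turn; above it an aluminium bar 190 (x) x 44 (y) x 10 mm, its underside 52 mm above the drum's lowest line; on that a wooden grip 64 (x) x 26 (y) x 50 mm, from 62 to 112 mm above the drum's lowest line. Origin on the drum's lowest line below the middle, z up to the grip. Hanging in its stand at the start; either way round serves.
- stand: dark steel stand fixed to the bench, base 230 (x) x 90 (y) mm, origin at the centre of its underside; two posts (inner faces 71 mm, outer 109 mm from the centre along x), flat tops 72 mm above the bench, on which the ends of the roller's bar rest with the drum hanging between. Orange lips 10 mm high on the post tops leave 60 mm along y for the 44 mm bar. It stands on the other side of the bed from the control box.
- stand_seat (a point): where the roller's origin is when it hangs centred in the stand: 20 mm above the bench, on the stand's axis; axes as the stand's.
- book_a: green book 170 x 115 x 30 mm lying beyond the bed, bystander; origin under its centre.
- book_b: red book 160 x 105 x 24 mm lying beyond the bed, bystander; origin under its centre.
- tape_roll: yellow tape roll 100 mm diameter, 45 mm high, bystander; origin under its centre.
- mug: blue mug 80 mm diameter, 95 mm high, bystander; origin under its centre.
Mind the look-alikes: they are no part of the job. Leave any orange look-alike of the roller alone.

How it is judged:
On the way, in this order (a step that is already met when the one before it is completed fails the run):
1. the knob has been pushed in, turned past its safety stop and has sprung back out (value of joint knob above 0.85 rad and value of joint knob_press below 0.0025 m), for 0.2 s.
2. the roller lies across the sign and presses on it with over 2.5 N at its yellow-banded end (more than 82 mm from its middle) (contact force between roller and platen above 2.5 N and x of roller in the frame of sign_mid between -0.016 and 0.016 m and angle between the x axis of roller and the x axis of sign_mid, either way round below 0.2 rad and y of roller in the frame of sign_mid between 0.082 and 0.14 m), for 0.1 s.
3. the roller lies across the sign and presses on it with over 2.5 N 40 mm before its middle (contact force between roller and platen above 2.5 N and x of roller in the frame of sign_mid between -0.016 and 0.016 m and angle between the x axis of roller and the x axis of sign_mid, either way round below 0.2 rad and y of roller in the frame of sign_mid between 0.025 and 0.055 m), for 0.1 s.
4. the roller lies across the sign and presses on it with over 2.5 N at its middle (contact force between roller and platen above 2.5 N and x of roller in the frame of sign_mid between -0.016 and 0.016 m and angle between the x axis of roller and the x axis of sign_mid, either way round below 0.2 rad and y of roller in the frame of sign_mid between -0.015 and 0.015 m), for 0.1 s.
5. the roller lies across the sign and presses on it with over 2.5 N 40 mm past its middle (contact force between roller and platen above 2.5 N and x of roller in the frame of sign_mid between -0.016 and 0.016 m and angle between the x axis of roller and the x axis of sign_mid, either way round below 0.2 rad and y of roller in the frame of sign_mid between -0.055 and -0.025 m), for 0.1 s.
6. the roller lies across the sign and presses on it with over 2.5 N at its plain end (more than 82 mm past its middle) (contact force between roller and platen above 2.5 N and x of roller in the frame of sign_mid between -0.016 and 0.016 m and angle between the x axis of roller and the x axis of sign_mid, either way round below 0.2 rad and y of roller in the frame of sign_mid between -0.14 and -0.082 m), for 0.1 s.
At the end, for the whole second after the job is handed in: Knob turned more than 0.85 rad and sprung out (pressed less than 2.5 mm), platen free (less than 3 mm down), roller hanging in its stand: origin within 16 mm of the seat point, tilted less than 0.1 rad, along the stand within 0.2 rad, at rest (all of step 1 and value of joint platen below 0.003 m and distance between roller and stand_seat below 0.016 m and angle between roller's own z axis and vertical below 0.1 rad and angle between the x axis of roller and the x axis of stand, either way round below 0.2 rad and linear speed of roller below 0.02 m/s); the robot touches nothing.
It fails at once if the knob is forced through its safety stop without being pushed in (value of joint knob between 0.52 and 0.68 rad and value of joint knob_press below 0.004 m).
It fails at once if the platen is pressed to within 1 mm of its 17 mm bottom (value of joint platen above 0.016 m).
It fails at once if a book, the tape roll or the mug is moved by more than 30 mm (distance of any of book_a, book_b, tape_roll, mug from where it was at the start of the episode above 0.03 m).
It also fails if it takes over 64 s, if anything falls off the work surface, if the arm or the gripper's body presses on something with over 40 N, if the wrist force passes 120 N, or if a joint passes its speed limit or range.

## Working session

There is one attempt and no reset: what is moved stays moved. The work goes in short steps, Python scripts to look and compute and a tool call to move; the robot and the scene stay as the last step left them, time stands still between calls to the robot, and variables do not carry over. Pictures are saved under pics/ and viewed, at most 10 in all, crops included, and the job is handed in when it is done.

Besides the shell and the picture viewer there is one more tool, called after "Emit:" by a JSON object that holds its "api" and its "payload", one argument or row to a line. jog_arm: Moves the arm, as the interface text tells. Its arguments: {"type":"object","properties":{"grip":{"type":"array","items":{"type":"number"}},"translation":{"type":"array","items":{"type":"array","items":{"type":"number"}}},"rotation":{"type":"array","items":{"type":"array","items":{"type":"number"}}}},"required":["grip","translation","rotation"]}

```bash
mkdir -p pics; cat > h.py <<'E'
from plant import *
import numpy as np, cv2
from scipy.spatial.transform import Rotation as R
def cam(n):
    i=camera_info(n); f=200/np.tan(np.radians(i["fovy"])/2)
    return np.array([[f,0,i["cx"]],[0,f,i["cy"]],[0,0,1]]),np.array(i["distortion"],float),np.array(i["view"])
def px2w(n,uv,depth=None,z=None):
    K,d,V=cam(n); r=cv2.undistortPoints(np.array(uv,float).reshape(-1,1,2),K,d).reshape(-1,2)
    r=np.c_[r,np.ones(len(r))]; Ri=V[:3,:3].T; c=-Ri@V[:3,3]
    if z is not None:
        w=r@Ri.T; return c+w*((z-c[2])/w[:,2])[:,None]
    return (r*np.array(depth)[:,None])@Ri.T+c
def cloud(n,depth):
    v,u=np.mgrid[0:400,0:640]; return px2w(n,np.c_[u.ravel(),v.ravel()],depth=depth.ravel()).reshape(400,640,3)
E
python3 - <<'E'
from h import *
for n in("top","side"):
    p,d=read_camera(n); cv2.imwrite(f"pics/{n}0.png",p[...,::-1]); np.savez(f"{n}0.npz",p=p,d=d)
    V=cam(n)[2]; print(n,-V[:3,:3].T@V[:3,3])
print(state())
E
```

```text
top [0.30866268 0.01344188 1.01173588]
side [ 0.39525599 -0.70376982  0.79836845]
{'t': 0.1, 'qpos': array([ 1.34101505e+00,  3.14183655e-01, -4.79489021e-02,  1.21020624e+00,
        4.54198621e-06,  1.57082700e+00]), 'dq': array([-0.00110599, -0.00287885,  0.00234036, -0.00088586, -0.00113115,
        0.00122969]), 'effort': array([ 2.84060734e-04, -5.40763485e+01,  3.40541911e+01,  1.11624110e-02,
        8.11728933e-05, -1.58678574e-05]), 'tcp_pos': array([0.13654815, 0.58376322, 0.249517  ]), 'eef_rot': array([-3.60173023e-01, -3.12069460e+00,  2.40597698e-03]), 'force': array([-0.18296775, -0.59134905,  0.74643581]), 'torque': array([ 0.05115414, -0.05196385, -0.01392934]), 'gripper_force': 0.0, 'width': 0.9960001984223232}
```

View pics/top0.png

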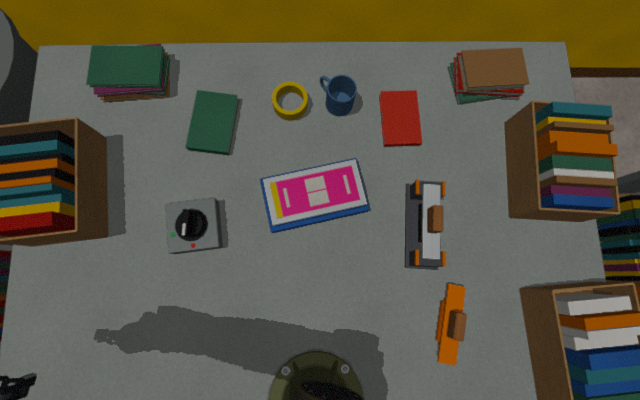

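View pics/side0.png

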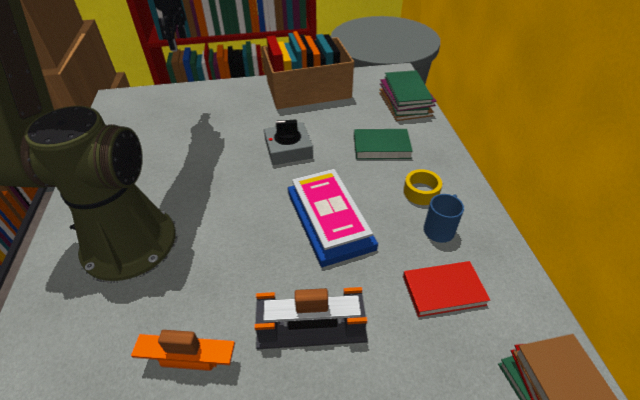

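The top view has the control box at about (192,225), the bed at (315,195) with the yellow band to the left, and the stand with the roller at (430,224). The orange look-alike is at (453,323). I'll enlarge two crops to read the corners.

```bash
python3 - <<'E'
from h import *
p=np.load("top0.npz")["p"][...,::-1]
a=cv2.resize(p[185:265,155:235],None,fx=7,fy=7,interpolation=cv2.INTER_CUBIC)
cv2.imwrite("pics/box.png",a)
b=cv2.resize(p[150:275,255:455],None,fx=4,fy=4,interpolation=cv2.INTER_CUBIC)
cv2.imwrite("pics/bed.png",b)
E
```

```text
(no output)
```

View pics/box.png

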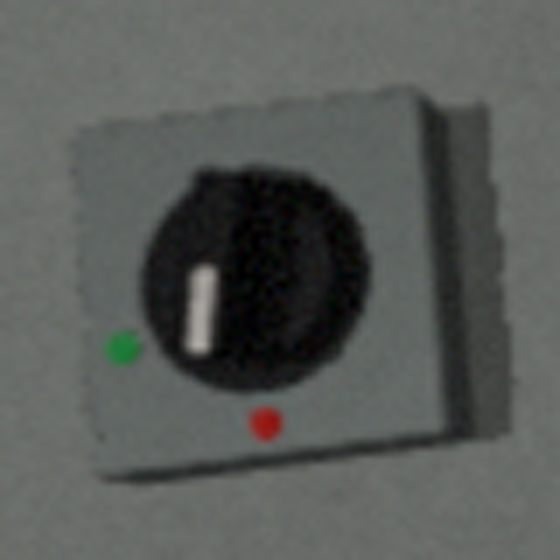

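View pics/bed.png

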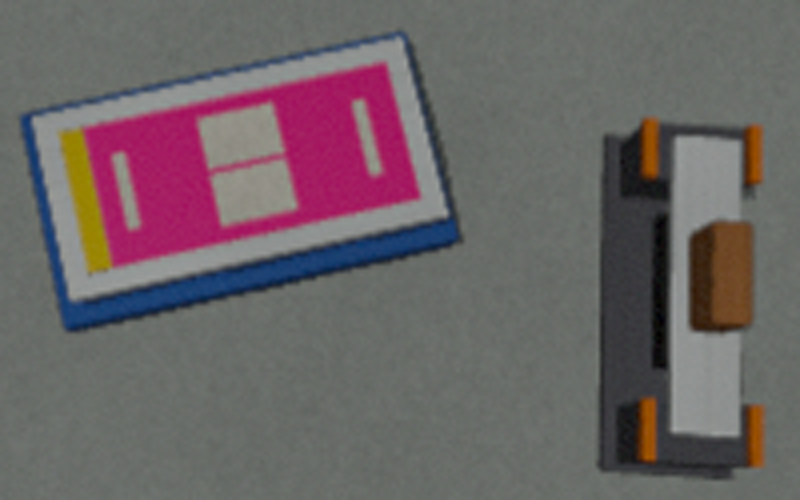

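```bash
python3 - <<'E'
from h import *
d=np.load("top0.npz")["d"]
def c(pts,s,o,z):
    q=(np.array(pts,float)+.5)/s-.5+np.array(o); return px2w("top",q,z=z)[:,:2]
B=lambda p,z:c(p,7,(155,185),z)
D=lambda p,z:c(p,4,(255,150),z)
np.set_printoptions(precision=4,suppress=True)
def ang(v): return np.arctan2(v[1],v[0])
b=B([(75,130),(420,90),(450,432),(100,475)],.05); print("box",b,b.mean(0),"sides",np.linalg.norm(b-np.roll(b,1,0),axis=1))
# box +x = away from red dot = from bottom edge to top edge
print("ang x", ang(b[0]-b[3]),ang(b[1]-b[2]), "y", ang(b[0]-b[1])-np.pi/2,ang(b[3]-b[2])-np.pi/2)
dots=B([(265,424),(122,348)],.05); print("dots",dots,[ (np.linalg.norm(q-b.mean(0)),ang(b.mean(0)-q)) for q in dots])
ptr=B([(205,265),(197,352)],.106); print("ptr",ptr,ang(ptr[0]-ptr[1]))
s=D([(62,131),(90,272),(420,200),(387,63)],.062); print("sign",s,s.mean(0),np.linalg.norm(s-np.roll(s,1,0),axis=1),"yaxis",ang(s[0]-s[3]),ang(s[1]-s[2]),"x+90",ang(s[0]-s[1])+np.pi/2)
r=D([(672,137),(743,137),(740,437),(669,433)],.082); print("bar",r,r.mean(0),ang(r[0]-r[3]),ang(r[1]-r[2]))
g=D([(712,222),(752,222),(752,330),(712,328)],.132); print("grip",g,g.mean(0),ang(g[0]-g[3]),ang(g[1]-g[2]))
l=D([(650,149),(755,155),(648,430),(756,437)],.082); print("lips",l,l.mean(0),ang(l[0]-l[2]),ang(l[1]-l[3]))
for n in("top","side"):
    z=np.load(n+"0.npz"); C=cloud(n,z["d"]); ok=z["d"]>0
    for nm,q,zr,rad in(("box",b.mean(0),(.046,.054),.12),("knobtop",b.mean(0),(.102,.111),.06),("platen",s.mean(0),(.057,.067),.2),("grip",g.mean(0),(.127,.138),.06),("bar",r.mean(0),(.079,.087),.14)):
        m=ok&(C[...,2]>zr[0])&(C[...,2]<zr[1])&(np.hypot(C[...,0]-q[0],C[...,1]-q[1])<rad)
        P=C[m].astype(np.float32); rc=cv2.minAreaRect(P[:,:2]*1000) if len(P)>3 else None; print(n,nm,len(P),rc, np.median(P[:,2]) if len(P) else 0)
E
```

```text
box [[0.4977 0.3769]
 [0.51   0.2504]
 [0.3834 0.2364]
 [0.3709 0.3617]] [0.4405 0.3064] sides [0.1277 0.1272 0.1274 0.1259]
ang x 0.11935666681509138 0.10967103769906607 y 0.09673478507890576 0.09906836381301054
dots [[0.3878 0.3032]
 [0.4166 0.3559]] [(np.float64(0.05274336449444346), np.float64(0.06079070266687476)), (np.float64(0.05500184804893551), np.float64(-1.1215387931811371))]
ptr [[0.4383 0.3088]
 [0.4083 0.3103]] -0.05092765511789934
sign [[ 0.5441  0.1052]
 [ 0.4515  0.0877]
 [ 0.4935 -0.1252]
 [ 0.5857 -0.1079]] [ 0.5187 -0.01  ] [0.2171 0.0943 0.217  0.0938] yaxis 1.7633511968395936 1.765562278227667 x+90 1.7574184300255304
bar [[ 0.5272 -0.2866]
 [ 0.5262 -0.3327]
 [ 0.336  -0.3136]
 [ 0.3397 -0.2694]] [ 0.4323 -0.3006] -0.0911259622880817 -0.1001871477541683
grip [[ 0.4625 -0.2904]
 [ 0.4619 -0.3148]
 [ 0.397  -0.3088]
 [ 0.3988 -0.2849]] [ 0.43   -0.2997] -0.08645126653590343 -0.09163719787294183
lips [[ 0.5196 -0.2717]
 [ 0.5142 -0.3394]
 [ 0.3419 -0.2565]
 [ 0.3357 -0.3236]] [ 0.4278 -0.2978] -0.08529962651850694 -0.08835591889247262
top box 1861 ((441.10372924804
[... 543 characters left out ...]
92822266, 217.40370178222656), 84.66837310791016) 0.08085268
side box 776 ((440.46527099609375, 306.649169921875), (129.48532104492188, 132.30479431152344), 6.373805046081543) 0.049830414
side knobtop 83 ((440.1203308105469, 305.9562072753906), (62.6281852722168, 23.884538650512695), 2.3129000663757324) 0.10564082
side platen 3573 ((519.2993774414062, -9.690460205078125), (125.20944213867188, 254.89242553710938), 11.607564926147461) 0.062264025
side grip 409 ((433.0499267578125, -302.2354736328125), (26.789644241333008, 63.43059158325195), 86.0670166015625) 0.1313955
side bar 1787 ((429.7213439941406, -299.1119079589844), (78.07088470458984, 218.22459411621094), 85.06578826904297) 0.08169682
```

```bash
cat >> h.py <<'E'
def go(x,y,z,psi):
    s=state(); M=R.from_rotvec(s["eef_rot"]); T=R.from_rotvec([0,0,psi])*R.from_matrix([[-1,0,0],[0,1,0],[0,0,-1.]])
    print("cm",np.round(M.inv().apply(np.array([x,y,z])-s["tcp_pos"])*100,2),"rot",np.round((M.inv()*T).as_rotvec(),3))
E
python3 - <<'E'
from h import *
import plant
print([a for a in dir(plant) if a[0]!='_'], getattr(plant,"tip_reach",None))
go(.4405,.307,.16,.03)
E
```

```text
['MotionError', 'camera_info', 'close_job', 'read_camera', 'state', 'tip_reach'] 0.019
cm [-35.9  -20.01   8.98] rot [-0.002 -0.    -0.26 ]
```

Emit:
{"api": "jog_arm", "payload": {
  "grip": [1, 1, 1, 1, 1, 1, 1, 1, 1, 1],
  "translation": [
    [-3.6, -2, 0.9],
    [-7.2, -4, 1.8],
    [-10.8, -6, 2.7],
    [-14.4, -8, 3.6],
    [-18, -10, 4.5],
    [-21.6, -12, 5.4],
    [-25.2, -14, 6.3],
    [-28.8, -16, 7.2],
    [-32.4, -18, 8.1],
    [-35.9, -20, 9]
  ],
  "rotation": [
    [0, 0, -0.03],
    [0, 0, -0.06],
    [0, 0, -0.09],
    [0, 0, -0.12],
    [0, 0, -0.15],
    [0, 0, -0.18],
    [0, 0, -0.21],
    [0, 0, -0.24],
    [0, 0, -0.26],
    [0, 0, -0.26]
  ]
}}

```text
t: 0.93
tcp_pos: [0.4388, 0.3087, 0.1606]
eef_rot: [0.049, -3.141, 0.0]
force: [0.4, 0.6, -0.2]
width: 1.003
gripper_force: 0.0
```

```bash
python3 - <<'E'
from h import *
s=state(); print(s["t"],s["tcp_pos"],s["force"]); go(.4405,.307,.091,.03)
E
```

```text
0.9333 [0.43879179 0.30866532 0.16059542] [ 0.42830207  0.62315661 -0.24809958]
cm [-0.17 -0.17  6.96] rot [-0.    -0.     0.001]
```

Emit:
{"api": "jog_arm", "payload": {
  "grip": [1, 1, 1, 1, 0, 0, 0, 0, 0, 0],
  "translation": [
    [0, 0, 2.5],
    [0, 0, 5],
    [0, 0, 6.9],
    [0, 0, 6.9],
    [0, 0, 6.9],
    [0, 0, 6.9],
    [0, 0, 6.9],
    [0, 0, 6.9],
    [0, 0, 6.9],
    [0, 0, 6.9]
  ],
  "rotation": [
    [0, 0, 0],
    [0, 0, 0],
    [0, 0, 0],
    [0, 0, 0],
    [0, 0, 0],
    [0, 0, 0],
    [0, 0, 0],
    [0, 0, 0],
    [0, 0, 0],
    [0, 0, 0]
  ]
}}

```text
t: 1.77
tcp_pos: [0.4388, 0.3093, 0.093]
eef_rot: [-0.047, 3.138, -0.005]
force: [1.6, -4.9, 3.5]
width: 0.202
gripper_force: 61.6
```

Emit:
{"api": "jog_arm", "payload": {
  "grip": [0, 0, 0],
  "translation": [
    [0, 0, 0],
    [0, 0, 0],
    [0, 0, 0]
  ],
  "rotation": [
    [0, 0, 0],
    [0, 0, 0],
    [0, 0, 0]
  ]
}}

```text
t: 2.02
tcp_pos: [0.4388, 0.3093, 0.093]
eef_rot: [-0.046, 3.139, -0.004]
force: [1.7, -4.7, 3.4]
width: 0.202
gripper_force: 61.5
```

Emit:
{"api": "jog_arm", "payload": {
  "grip": [0, 0, 0, 0, 0, 0],
  "translation": [
    [0, -0.15, 0],
    [0, -0.15, 0.4],
    [0, -0.15, 0.8],
    [0, -0.15, 1.1],
    [0, -0.15, 1.1],
    [0, -0.15, 1.1]
  ],
  "rotation": [
    [0, 0, 0],
    [0, 0, 0],
    [0, 0, 0],
    [0, 0, 0],
    [0, 0, 0],
    [0, 0, 0]
  ]
}}

```text
t: 2.52
tcp_pos: [0.4388, 0.3092, 0.0828]
eef_rot: [-0.047, 3.139, 0.001]
force: [-0.8, -2.5, 11.0]
width: 0.201
gripper_force: 62.7
```

Emit:
{"api": "jog_arm", "payload": {
  "grip": [0, 0, 0, 0, 0, 0, 0, 0, 0, 0],
  "translation": [
    [0, -0.05, 0.1],
    [0, -0.05, 0.1],
    [0, -0.05, 0.1],
    [0, -0.05, 0.1],
    [0, -0.05, 0.1],
    [0, -0.05, 0.1],
    [0, -0.05, 0.1],
    [0, -0.05, 0.1],
    [0, -0.05, 0.1],
    [0, -0.05, 0.1]
  ],
  "rotation": [
    [0, 0, 0],
    [0, 0, 0.12],
    [0, 0, 0.24],
    [0, 0, 0.36],
    [0, 0, 0.48],
    [0, 0, 0.6],
    [0, 0, 0.72],
    [0, 0, 0.84],
    [0, 0, 0.96],
    [0, 0, 1.06]
  ]
}}

```text
t: 3.35
tcp_pos: [0.4398, 0.3105, 0.0827]
eef_rot: [1.553, 2.729, 0.009]
force: [0.3, 1.5, 12.2]
width: 0.208
gripper_force: 62.6
```

Emit:
{"api": "jog_arm", "payload": {
  "grip": [0, 0],
  "translation": [
    [0, 0, 0],
    [0, 0, 0]
  ],
  "rotation": [
    [0, 0, 0],
    [0, 0, 0]
  ]
}}

```text
t: 3.52
tcp_pos: [0.4399, 0.3105, 0.0827]
eef_rot: [1.546, 2.733, 0.009]
force: [-0.4, 0.7, 12.4]
width: 0.203
gripper_force: 63.0
```

```bash
python3 - <<'E'
from h import *
s=state(); print(s["t"],s["tcp_pos"],s["force"],s["torque"]); go(.4405,.307,.091,.03)
E
```

```text
3.5167 [0.43987126 0.31051081 0.08269947] [-0.4409571   0.66580621 12.42319811] [ 0.14339487 -0.01896204 -0.10321541]
cm [-0.33 -0.12 -0.83] rot [ 0.006  0.002 -1.06 ]
```

Emit:
{"api": "jog_arm", "payload": {
  "grip": [0, 0, 0, 0, 1, 1, 1, 1, 1, 1],
  "translation": [
    [0, 0, -0.4],
    [0, 0, -0.8],
    [0, 0, -1.15],
    [0, 0, -1.15],
    [0, 0, -1.15],
    [0, 0, -1.15],
    [0, 0, -1.15],
    [0, 0, -1.15],
    [0, 0, -3],
    [0, 0, -7]
  ],
  "rotation": [
    [0, 0, 0],
    [0, 0, 0],
    [0, 0, 0],
    [0, 0, 0],
    [0, 0, 0],
    [0, 0, 0],
    [0, 0, 0],
    [0, 0, 0],
    [0, 0, 0],
    [0, 0, 0]
  ]
}}

```text
t: 4.35
tcp_pos: [0.4342, 0.3057, 0.1457]
eef_rot: [-1.545, -2.73, 0.015]
force: [-0.5, 0.1, 0.2]
width: 0.998
gripper_force: 0.0
```

Emit:
{"api": "jog_arm", "payload": {
  "grip": [1, 1],
  "translation": [
    [0, 0, -4],
    [0, 0, -6.5]
  ],
  "rotation": [
    [0, 0, -0.12],
    [0, 0, -0.24]
  ]
}}

```text
t: 4.52
tcp_pos: [0.4382, 0.3086, 0.2182]
eef_rot: [1.2, 2.902, 0.002]
force: [1.2, 0.1, 0.5]
width: 1.006
gripper_force: 0.0
```

```bash
python3 - <<'E'
from h import *
s=state(); print(s["t"],s["tcp_pos"],s["force"],s["width"])
p,d=read_camera("side");C=cloud("side",d)
m=(d>0)&(C[...,2]>.1)&(C[...,2]<.112)&(np.hypot(C[...,0]-.4405,C[...,1]-.308)<.05)
P=C[m].astype(np.float32); print(len(P),cv2.minAreaRect(P[:,:2]*1000),np.median(P[:,2]))
cv2.imwrite("pics/k1.png",cv2.resize(p[90:200,220:340,::-1],None,fx=5,fy=5,interpolation=cv2.INTER_CUBIC))
go(.4325,-.3015,.2,-.09)
E
```

```text
4.5167 [0.43820857 0.30859057 0.2182371 ] [1.24754259 0.13354881 0.52341757] 1.0058993271396688
92 ((440.07891845703125, 307.07135009765625), (19.132850646972656, 67.13801574707031), 31.921493530273438) 0.105105266
cm [-42.38 -44.1    1.96] rot [ 0.007  0.004 -0.688]
```

View pics/k1.png

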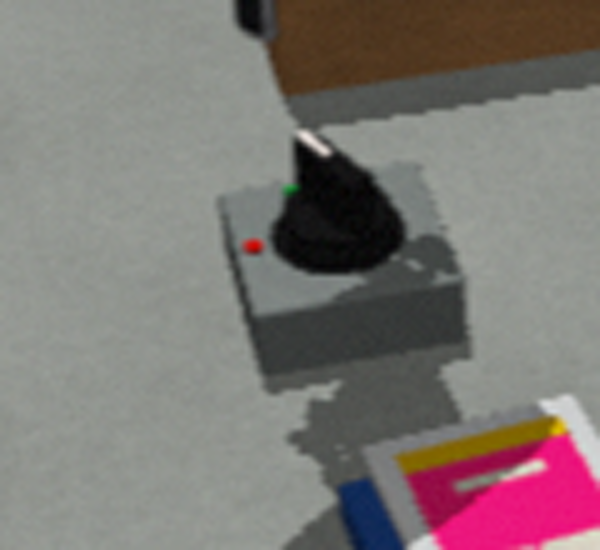

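The pointer is at the green dot and the knob has sprung out. Next, the roller.

Emit:
{"api": "jog_arm", "payload": {
  "grip": [1, 1, 1, 1, 1, 1, 1, 1, 1, 1],
  "translation": [
    [-2.8, -2.9, 0],
    [-5.6, -5.8, 0],
    [-8.4, -8.7, 0],
    [-11.2, -11.6, 0],
    [-14, -14.5, 0],
    [-16.8, -17.4, 0],
    [-19.6, -20.3, 0],
    [-22.4, -23.2, 0],
    [-25.2, -26.1, 0],
    [-28, -29, 0]
  ],
  "rotation": [
    [0, 0, -0.05],
    [0, 0, -0.1],
    [0, 0, -0.15],
    [0, 0, -0.2],
    [0, 0, -0.25],
    [0, 0, -0.3],
    [0, 0, -0.35],
    [0, 0, -0.4],
    [0, 0, -0.45],
    [0, 0, -0.5]
  ]
}}

```text
t: 5.4
tcp_pos: [0.428, -0.0964, 0.2147]
eef_rot: [-0.451, -3.108, -0.0]
force: [1.3, 0.4, -0.2]
width: 0.998
gripper_force: 0.0
```

```bash
python3 - <<'E'
from h import *
s=state(); print(s["t"],s["tcp_pos"],s["force"],s["width"])
go(.4325,-.3015,.2,-.09)
E
```

```text
5.4 [ 0.4279753  -0.0964375   0.21471817] [ 1.34942845  0.36902731 -0.16136025] 0.9981812400240965
cm [ -6.26 -19.53   1.47] rot [ 0.    -0.001 -0.198]
```

Emit:
{"api": "jog_arm", "payload": {
  "grip": [1, 1, 1, 1, 1, 1, 1, 1, 1],
  "translation": [
    [-1.2, -3.3, 0.2],
    [-2.4, -6.6, 0.4],
    [-3.6, -9.9, 0.6],
    [-4.8, -13.2, 0.9],
    [-5.6, -16.4, 1.2],
    [-6, -18.4, 1.4],
    [-6, -19, 1.4],
    [-6, -19, 1.4],
    [-6, -19, 1.4]
  ],
  "rotation": [
    [0, 0, -0.05],
    [0, 0, -0.1],
    [0, 0, -0.15],
    [0, 0, -0.19],
    [0, 0, -0.19],
    [0, 0, -0.19],
    [0, 0, -0.19],
    [0, 0, -0.19],
    [0, 0, -0.19]
  ]
}}

```text
t: 6.15
tcp_pos: [0.4317, -0.2931, 0.2007]
eef_rot: [-0.158, -3.137, -0.002]
force: [-0.4, -0.8, -0.1]
width: 1.002
gripper_force: 0.0
```

```bash
python3 - <<'E'
from h import *
s=state(); print(s["t"],s["tcp_pos"],s["force"],s["width"])
go(.4325,-.3015,.107,-.09)
E
```

```text
6.15 [ 0.43166707 -0.29310364  0.20066098] [-0.38903044 -0.84427039 -0.1194722 ] 1.0022975318276202
cm [-0.18 -0.84  9.36] rot [ 0.001 -0.001 -0.01 ]
```

Emit:
{"api": "jog_arm", "payload": {
  "grip": [1, 1, 1, 1, 1, 0, 0, 0, 0, 0],
  "translation": [
    [-0.1, -0.8, 1.5],
    [-0.1, -0.8, 4.5],
    [-0.1, -0.8, 7.5],
    [-0.1, -0.8, 9.1],
    [-0.1, -0.8, 9.1],
    [-0.1, -0.8, 9.1],
    [-0.1, -0.8, 9.1],
    [-0.1, -0.8, 9.1],
    [-0.1, -0.8, 9.1],
    [-0.1, -0.8, 9.1]
  ],
  "rotation": [
    [0, 0, -0.01],
    [0, 0, -0.01],
    [0, 0, -0.01],
    [0, 0, -0.01],
    [0, 0, -0.01],
    [0, 0, -0.01],
    [0, 0, -0.01],
    [0, 0, -0.01],
    [0, 0, -0.01],
    [0, 0, -0.01]
  ]
}}

```text
t: 6.98
tcp_pos: [0.4332, -0.3019, 0.1114]
eef_rot: [0.141, 3.136, -0.0]
force: [1.3, 10.5, 11.1]
width: 0.298
gripper_force: 21.6
```

Emit:
{"api": "jog_arm", "payload": {
  "grip": [0, 0],
  "translation": [
    [0, 0, 0],
    [0, 0, 0]
  ],
  "rotation": [
    [0, 0, 0],
    [0, 0, 0]
  ]
}}

```text
t: 7.15
tcp_pos: [0.4332, -0.302, 0.1115]
eef_rot: [0.141, 3.136, -0.0]
force: [-0.5, 2.8, 7.6]
width: 0.297
gripper_force: 59.3
```

```bash
python3 - <<'E'
from h import *
s=state(); print(s["t"],s["tcp_pos"],s["eef_rot"],s["force"],s["width"])
go(.4325,-.3015,.1095,-.09)
E
```

```text
7.15 [ 0.43323958 -0.30195207  0.11146681] [ 1.40780982e-01  3.13631238e+00 -3.96443796e-05] [-0.4632572   2.75342391  7.56422516] 0.2974040996970277
cm [0.08 0.04 0.2 ] rot [0.    0.002 0.   ]
```

Emit:
{"api": "jog_arm", "payload": {
  "grip": [0, 0, 0, 0, 0, 0, 0],
  "translation": [
    [0, 0, -0.8],
    [0, 0, -2.5],
    [0, 0, -5],
    [0, 0, -8],
    [0, 0, -10.5],
    [0, 0, -10.5],
    [0, 0, -10.5]
  ],
  "rotation": [
    [0, 0, 0],
    [0, 0, 0],
    [0, 0, 0],
    [0, 0, 0],
    [0, 0, 0],
    [0, 0, 0],
    [0, 0, 0]
  ]
}}

```text
t: 7.73
tcp_pos: [0.4329, -0.3024, 0.216]
eef_rot: [0.141, 3.137, -0.002]
force: [0.5, 0.2, -7.0]
width: 0.298
gripper_force: 59.9
```

```bash
python3 - <<'E'
from h import *
s=state(); print(s["t"],s["tcp_pos"],s["eef_rot"],s["force"],s["width"])
go(.4994,.0887,.21,.2)
E
```

```text
7.7333 [ 0.43287794 -0.30244988  0.21602927] [ 1.41279047e-01  3.13658931e+00 -2.11898392e-03] [ 0.50781788  0.16671106 -6.97196626] 0.2976909889759737
cm [-3.11 39.56  0.56] rot [-0.002  0.002 -0.29 ]
```

Emit:
{"api": "jog_arm", "payload": {
  "grip": [0, 0, 0, 0, 0, 0, 0, 0, 0, 0],
  "translation": [
    [-0.3, 2, 0],
    [-0.6, 5.5, 0],
    [-0.9, 9.5, 0],
    [-1.2, 13.5, 0],
    [-1.6, 17.5, 0],
    [-2, 21.5, 0],
    [-2.3, 25.5, 0],
    [-2.6, 29.5, 0],
    [-2.9, 33.5, 0],
    [-3.1, 37, 0]
  ],
  "rotation": [
    [0, 0, -0.03],
    [0, 0, -0.06],
    [0, 0, -0.09],
    [0, 0, -0.12],
    [0, 0, -0.15],
    [0, 0, -0.18],
    [0, 0, -0.21],
    [0, 0, -0.24],
    [0, 0, -0.27],
    [0, 0, -0.29]
  ]
}}

```text
t: 8.57
tcp_pos: [0.4949, 0.066, 0.2128]
eef_rot: [0.317, -3.122, -0.0]
force: [0.6, -0.5, -5.9]
width: 0.299
gripper_force: 61.0
```

Emit:
{"api": "jog_arm", "payload": {
  "grip": [0, 0, 0, 0, 0],
  "translation": [
    [0.8, 2.2, 0],
    [0.8, 2.2, 0],
    [0.8, 2.2, 0],
    [0.8, 2.2, 0],
    [0.8, 2.2, 0]
  ],
  "rotation": [
    [0, 0, 0],
    [0, 0, 0],
    [0, 0, 0],
    [0, 0, 0],
    [0, 0, 0]
  ]
}}

```text
t: 8.98
tcp_pos: [0.4837, 0.0829, 0.2141]
eef_rot: [0.312, -3.124, 0.001]
force: [-0.1, -0.3, -6.0]
width: 0.297
gripper_force: 61.5
```

```bash
python3 - <<'E'
from h import *
s=state(); print(s["t"],s["tcp_pos"],s["eef_rot"],s["force"],s["width"])
go(.4994,.0887,.1565,.2)
p,d=read_camera("top"); C=cloud("top",d)
m=(d>0)&(C[...,2]>.165)&(C[...,2]<.185)&(np.hypot(C[...,0]-.5,C[...,1]-.088)<.15)
P=C[m].astype(np.float32); print(len(P),cv2.minAreaRect(P[:,:2]*1000),np.median(P[:,2]))
p,d=read_camera("side"); C=cloud("side",d)
m=(d>0)&(C[...,2]>.17)&(C[...,2]<.188)&(np.hypot(C[...,0]-.5,C[...,1]-.088)<.15)
P=C[m].astype(np.float32); print(len(P),cv2.minAreaRect(P[:,:2]*1000),np.median(P[:,2]))
cv2.imwrite("pics/s1.png",cv2.resize(p[100:300,240:440,::-1],None,fx=3,fy=3,interpolation=cv2.INTER_CUBIC))
E
```

```text
8.9833 [0.48371617 0.0829482  0.21406565] [ 3.12168037e-01 -3.12422837e+00  8.21806293e-04] [-0.11374924 -0.27094092 -5.99098895] 0.2972470618494563
cm [-1.66  0.26  5.75] rot [-0.    -0.002 -0.001]
0 ((0.0, 0.0), (0.0, 0.0), 0.0) nan
869 ((483.3616027832031, 82.14210510253906), (190.32748413085938, 48.677589416503906), 11.961243629455566) 0.18429789
  return _methods._mean(a, axis=axis, dtype=dtype,
  ret = ret.dtype.type(ret / rcount)
```

View pics/s1.png

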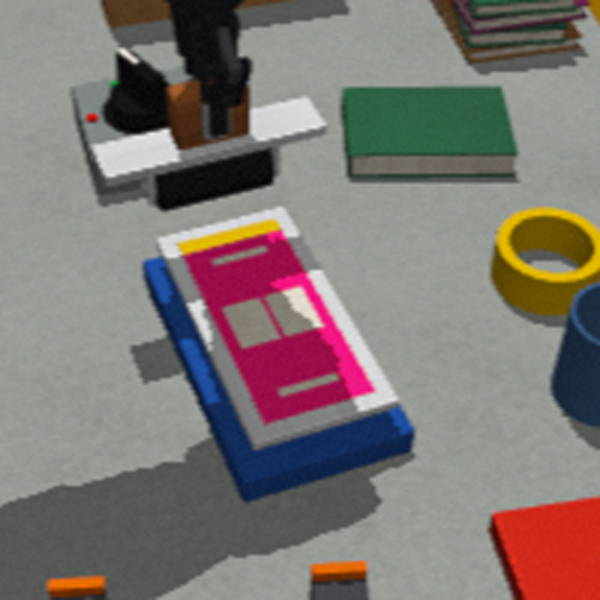

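Emit:
{"api": "jog_arm", "payload": {
  "grip": [0, 0, 0, 0, 0, 0, 0, 0, 0],
  "translation": [
    [-0.8, 0.1, 0],
    [-1.6, 0.2, 0],
    [-1.6, 0.2, 1.5],
    [-1.6, 0.2, 3],
    [-1.6, 0.2, 4.5],
    [-1.6, 0.2, 5.4],
    [-1.6, 0.2, 6],
    [-1.6, 0.2, 6.3],
    [-1.6, 0.2, 6.3]
  ],
  "rotation": [
    [0, 0, 0],
    [0, 0, 0],
    [0, 0, 0],
    [0, 0, 0],
    [0, 0, 0],
    [0, 0, 0],
    [0, 0, 0],
    [0, 0, 0],
    [0, 0, 0]
  ]
}}

```text
t: 9.83
tcp_pos: [0.4997, 0.0889, 0.1523]
eef_rot: [0.314, -3.126, 0.0]
force: [-1.7, -1.0, -2.5]
width: 0.293
gripper_force: 62.1
```

Emit:
{"api": "jog_arm", "payload": {
  "grip": [0, 0, 0, 0, 0],
  "translation": [
    [0, 0, 0.25],
    [0, 0, 0.5],
    [0, 0, 0.7],
    [0, 0, 0.7],
    [0, 0, 0.7]
  ],
  "rotation": [
    [0, 0, 0],
    [0, 0, 0],
    [0, 0, 0],
    [0, 0, 0],
    [0, 0, 0]
  ]
}}

```text
t: 10.25
tcp_pos: [0.4999, 0.089, 0.1458]
eef_rot: [-0.314, 3.125, -0.0]
force: [-2.7, -1.0, 2.4]
width: 0.301
gripper_force: 62.6
```

```bash
python3 - <<'E'
from h import *
s=state(); print(s["t"],s["tcp_pos"],s["eef_rot"],s["force"],s["torque"],s["width"])
go(.5392,-.1073,s["tcp_pos"][2],.2)
E
```

```text
10.25 [0.49990959 0.08896518 0.14575949] [-3.13797651e-01  3.12484751e+00 -1.05813137e-05] [-2.65647257 -0.99783271  2.35998695] [-0.24550493  0.80576233  0.04059525] 0.30058667367953956
cm [  0.05 -20.02   0.  ] rot [-0.     0.001  0.   ]
```

Emit:
{"api": "jog_arm", "payload": {
  "grip": [0, 0, 0, 0, 0, 0, 0, 0, 0, 0],
  "translation": [
    [0, -0.4, 0],
    [0, -1.2, 0],
    [0, -2.2, 0],
    [0, -3.2, 0],
    [0, -4.2, 0],
    [0, -5.2, 0],
    [0, -6.2, 0],
    [0, -7.2, 0],
    [0, -8.2, 0],
    [0, -9.2, 0]
  ],
  "rotation": [
    [0, 0, 0],
    [0, 0, 0],
    [0, 0, 0],
    [0, 0, 0],
    [0, 0, 0],
    [0, 0, 0],
    [0, 0, 0],
    [0, 0, 0],
    [0, 0, 0],
    [0, 0, 0]
  ]
}}

```text
t: 11.08
tcp_pos: [0.5182, -0.0024, 0.1453]
eef_rot: [-0.313, 3.126, -0.0]
force: [-1.5, 0.2, 3.1]
width: 0.3
gripper_force: 62.7
```

```bash
python3 - <<'E'
from h import *
s=state(); print(s["t"],s["tcp_pos"],s["eef_rot"],s["force"],s["width"])
print(R.from_rotvec([0,0,-.2]).apply(s["tcp_pos"]-[.5193,-.0093,0]))
go(.5392,-.1073,s["tcp_pos"][2],.2)
E
```

```text
11.0833 [ 0.5182101  -0.00238219  0.14525664] [-3.13398317e-01  3.12555612e+00 -1.33629852e-04] [-1.48349057  0.15827158  3.05105202] 0.3000445507057698
[0.00030618 0.00699644 0.14525664]
cm [  0.03 -10.7    0.  ] rot [-0.  0. -0.]
```

Emit:
{"api": "jog_arm", "payload": {
  "grip": [0, 0, 0, 0, 0, 0, 0, 0, 0, 0],
  "translation": [
    [0, -0.8, 0],
    [0, -1.8, 0],
    [0, -2.8, 0],
    [0, -3.8, 0],
    [0, -5, 0],
    [0, -6.2, 0],
    [0, -7.6, 0],
    [0, -9, 0],
    [0, -10.5, 0],
    [0, -10.8, 0]
  ],
  "rotation": [
    [0, 0, 0],
    [0, 0, 0],
    [0, 0, 0],
    [0, 0, 0],
    [0, 0, 0],
    [0, 0, 0],
    [0, 0, 0],
    [0, 0, 0],
    [0, 0, 0],
    [0, 0, 0]
  ]
}}

```text
t: 11.92
tcp_pos: [0.5399, -0.1102, 0.1452]
eef_rot: [-0.311, 3.126, -0.003]
force: [-0.8, -0.5, 2.5]
width: 0.296
gripper_force: 62.8
```

Emit:
{"api": "jog_arm", "payload": {
  "grip": [0, 0, 0],
  "translation": [
    [0, 0, 0],
    [0, 0, 0],
    [0, 0, 0]
  ],
  "rotation": [
    [0, 0, 0],
    [0, 0, 0],
    [0, 0, 0]
  ]
}}

```text
t: 12.17
tcp_pos: [0.5392, -0.1069, 0.1451]
eef_rot: [0.314, -3.126, -0.0]
force: [-1.2, -0.7, 2.9]
width: 0.296
gripper_force: 62.8
```

```bash
python3 - <<'E'
from h import *
s=state(); print(s["t"],s["tcp_pos"],s["eef_rot"],s["force"],s["width"])
print(R.from_rotvec([0,0,-.2]).apply(s["tcp_pos"]-[.5193,-.0093,0]))
E
```

```text
12.1667 [ 0.53920949 -0.1069191   0.14512045] [ 3.14017954e-01 -3.12572115e+00 -3.90032757e-04] [-1.22506926 -0.65052565  2.88676041] 0.296458106318637
[ 1.18706986e-04 -9.96286228e-02  1.45120447e-01]
```

Rolled the full length with the platen about 8 mm down. Now I'll lift off and take the roller back to the stand.

Emit:
{"api": "jog_arm", "payload": {
  "grip": [0, 0, 0, 0, 0, 0],
  "translation": [
    [0, 0, -1],
    [0, 0, -2.5],
    [0, 0, -4.5],
    [0, 0, -6.5],
    [0, 0, -7.3],
    [0, 0, -7.3]
  ],
  "rotation": [
    [0, 0, 0],
    [0, 0, 0],
    [0, 0, 0],
    [0, 0, 0],
    [0, 0, 0],
    [0, 0, 0]
  ]
}}

```text
t: 12.67
tcp_pos: [0.5403, -0.1067, 0.2199]
eef_rot: [-0.315, 3.123, -0.001]
force: [0.2, 0.6, -6.1]
width: 0.295
gripper_force: 61.8
```

```bash
python3 - <<'E'
from h import *
s=state(); print(s["t"],s["tcp_pos"],s["eef_rot"],s["force"],s["width"])
go(.430,-.299,.215,-.088)
E
```

```text
12.6667 [ 0.54029584 -0.10670177  0.21987106] [-3.14955032e-01  3.12306837e+00 -8.26317385e-04] [ 0.1683905   0.60060319 -6.08355002] 0.29470856291072073
cm [ 14.65 -16.64   0.46] rot [-0.     0.003  0.289]
```

Emit:
{"api": "jog_arm", "payload": {
  "grip": [0, 0, 0, 0, 0, 0, 0, 0, 0, 0],
  "translation": [
    [1.5, -1.7, 0],
    [3.8, -4.3, 0],
    [6.2, -7, 0],
    [8.6, -9.8, 0],
    [11, -12.5, 0],
    [13.2, -15, 0],
    [14.6, -16.6, 0],
    [14.6, -16.6, 0],
    [14.6, -16.6, 0],
    [14.6, -16.6, 0]
  ],
  "rotation": [
    [0, 0, 0.04],
    [0, 0, 0.08],
    [0, 0, 0.12],
    [0, 0, 0.17],
    [0, 0, 0.22],
    [0, 0, 0.26],
    [0, 0, 0.29],
    [0, 0, 0.29],
    [0, 0, 0.29],
    [0, 0, 0.29]
  ]
}}

```text
t: 13.5
tcp_pos: [0.4288, -0.2979, 0.217]
eef_rot: [-0.14, -3.137, -0.003]
force: [-0.7, 0.7, -6.5]
width: 0.3
gripper_force: 62.0
```

```bash
python3 - <<'E'
from h import *
s=state(); print(s["t"],s["tcp_pos"],s["eef_rot"],s["force"],s["width"])
go(.430,-.2995,.1135,-.088)
E
```

```text
13.5 [ 0.42882914 -0.29790806  0.21696509] [-1.40401877e-01 -3.13706219e+00 -2.77002955e-03] [-0.74586529  0.72993611 -6.45756873] 0.29970677306149884
cm [-0.15 -0.17 10.35] rot [ 0.002 -0.001 -0.001]
```

Emit:
{"api": "jog_arm", "payload": {
  "grip": [0, 0, 0, 0, 0, 0, 0],
  "translation": [
    [-0.1, -0.1, 2],
    [-0.1, -0.1, 5],
    [-0.1, -0.1, 8],
    [-0.1, -0.1, 9.5],
    [-0.1, -0.1, 10.2],
    [-0.1, -0.1, 10.5],
    [-0.1, -0.1, 10.5]
  ],
  "rotation": [
    [0, 0, 0],
    [0, 0, 0],
    [0, 0, 0],
    [0, 0, 0],
    [0, 0, 0],
    [0, 0, 0],
    [0, 0, 0]
  ]
}}

```text
t: 14.08
tcp_pos: [0.4305, -0.2991, 0.113]
eef_rot: [-0.139, -3.138, -0.001]
force: [0.1, -0.4, -6.0]
width: 0.294
gripper_force: 62.0
```

```bash
python3 - <<'E'
from h import *
s=state(); print(s["t"],s["tcp_pos"],s["eef_rot"],s["force"],s["width"])
p,d=read_camera("side"); cv2.imwrite("pics/r1.png",cv2.resize(p[240:380,220:400,::-1],None,fx=4,fy=4,interpolation=cv2.INTER_CUBIC))
E
```

```text
14.0833 [ 0.43054627 -0.29913345  0.11303567] [-1.38689399e-01 -3.13816897e+00 -7.56524249e-04] [ 0.11694623 -0.40475749 -5.95312001] 0.29416103483867123
```

View pics/r1.png

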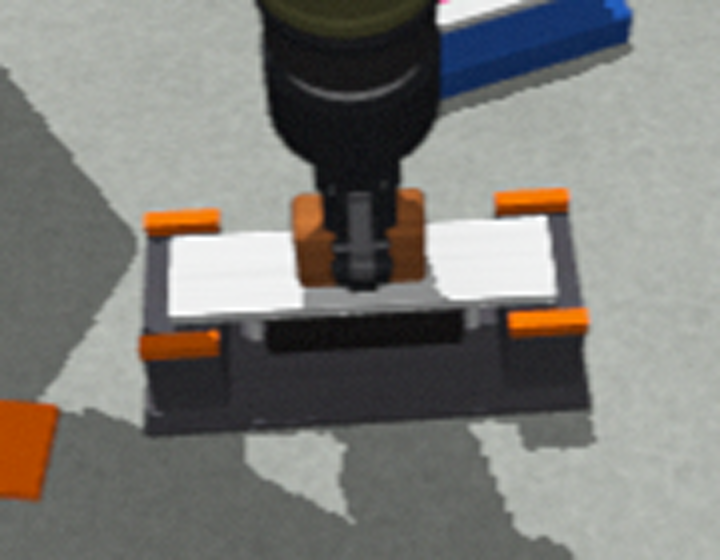

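The bar sits between the four orange lips, still held about 2 mm above the posts. I'll lower it onto them.

Emit:
{"api": "jog_arm", "payload": {
  "grip": [0, 0, 0, 0],
  "translation": [
    [0, 0, 0.1],
    [0, 0, 0.2],
    [0, 0, 0.3],
    [0, 0, 0.3]
  ],
  "rotation": [
    [0, 0, 0],
    [0, 0, 0],
    [0, 0, 0],
    [0, 0, 0]
  ]
}}

```text
t: 14.47
tcp_pos: [0.4311, -0.3005, 0.1115]
eef_rot: [0.141, 3.136, -0.002]
force: [-0.0, 1.2, 1.5]
width: 0.301
gripper_force: 62.9
```

Emit:
{"api": "jog_arm", "payload": {
  "grip": [0.5, 0.7, 1, 1, 1, 1, 1, 1, 1, 1],
  "translation": [
    [0, 0, 0],
    [0, 0, 0],
    [0, 0, 0],
    [0, 0, 0],
    [0, 0, 0],
    [0, 0, -1],
    [0, 0, -3],
    [0, 0, -6],
    [0, 0, -9.5],
    [0, 0, -13]
  ],
  "rotation": [
    [0, 0, 0],
    [0, 0, 0],
    [0, 0, 0],
    [0, 0, 0],
    [0, 0, 0],
    [0, 0, 0],
    [0, 0, 0],
    [0, 0, 0],
    [0, 0, 0],
    [0, 0, 0]
  ]
}}

```text
t: 15.3
tcp_pos: [0.4296, -0.2995, 0.2419]
eef_rot: [-0.141, -3.138, -0.001]
force: [0.4, -0.8, 0.5]
width: 0.999
gripper_force: 0.0
```

Emit:
{"api": "jog_arm", "payload": {
  "grip": [1, 1, 1, 1, 1, 1, 1],
  "translation": [
    [0, 3, -3],
    [0, 6, -3],
    [0, 9, -3],
    [0, 12, -3],
    [0, 15, -3],
    [0, 15, -3],
    [0, 15, -3]
  ],
  "rotation": [
    [0, 0, 0],
    [0, 0, 0],
    [0, 0, 0],
    [0, 0, 0],
    [0, 0, 0],
    [0, 0, 0],
    [0, 0, 0]
  ]
}}

```text
t: 15.88
tcp_pos: [0.4437, -0.1494, 0.271]
eef_rot: [0.136, 3.138, -0.001]
force: [0.3, -1.1, 0.1]
width: 0.995
gripper_force: 0.0
```

```bash
python3 - <<'E'
from h import *
s=state(); print(s["t"],s["tcp_pos"],s["force"],s["width"],abs(s["dq"]).max())
p,d=read_camera("side"); C=cloud("side",d); cv2.imwrite("pics/f.png",p[...,::-1])
for nm,q,zr,rad in(("grip",(.43,-.3),(.12,.14),.06),("bar",(.43,-.3),(.078,.087),.14),("platen",(.519,-.009),(.045,.067),.15),("knob",(.4405,.308),(.1,.112),.05)):
    m=(d>0)&(C[...,2]>zr[0])&(C[...,2]<zr[1])&(np.hypot(C[...,0]-q[0],C[...,1]-q[1])<rad)
    P=C[m].astype(np.float32); print(nm,len(P),cv2.minAreaRect(P[:,:2]*1000),np.median(P[:,2]))
E
```

```text
15.8833 [ 0.44374791 -0.1494155   0.27103704] [ 0.26834283 -1.08147416  0.12927594] 0.9945373636903325 0.038739276037966834
grip 477 ((431.0374450683594, -301.57391357421875), (27.107561111450195, 63.02672576904297), 84.38797760009766) 0.13100797
bar 1845 ((429.54241943359375, -299.0853576660156), (78.46592712402344, 218.0538787841797), 85.1377944946289) 0.081601664
platen 3244 ((518.9566040039062, -9.486679077148438), (124.73043823242188, 253.5448760986328), 11.581900596618652) 0.062243436
knob 0 ((0.0, 0.0), (0.0, 0.0), 0.0) nan
  return _methods._mean(a, axis=axis, dtype=dtype,
  ret = ret.dtype.type(ret / rcount)
```

View pics/f.png

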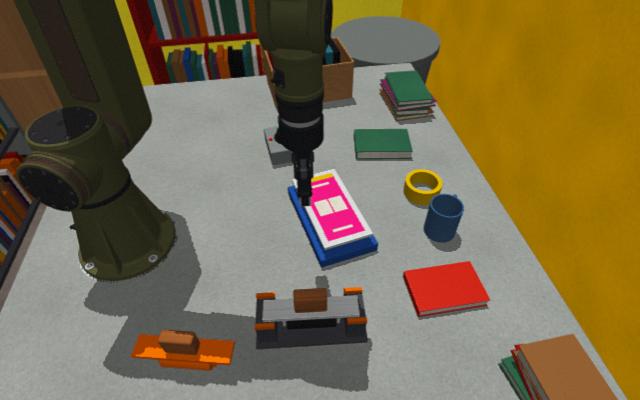

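The roller hangs seated in the stand at about (312,305), and its grip measures about 3 mm from the stand's centre. The platen is back up, the gripper is clear, and the books, tape and mug haven't moved. The arm hides the knob here, but I saw it out at green earlier and haven't touched it since.

```bash
python3 -c "
from plant import *
print(close_job())"
```

```text
the job is handed in; nothing more can be done
None
```

The job is handed in at about 16 s of the 64 s allowed, with no verdict returned: the knob is at green and sprung out, the sign was rolled yellow end to plain end with the platen about 8 mm down, the roller is back in its stand, the gripper is clear, and the bystanders look unmoved.

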